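# Seat the reel drag: past the top mark, then back to the setting

### The arm

A 6-joint arm with a two-finger parallel gripper is mounted at the origin on the work surface. World frame = base frame: x ahead of the robot, y to its left, z up, the work surface at z = 0. Lengths are in m, angles in rad, forces in N, time in s.
With the tool pointing down it reaches from about 0.25 to 0.725 m from the base axis. Payload 4 kg.
Tool frame: the origin (TCP) lies at the very end of the fingers, on their centre line; the grasp point (between the pads) lies 19 mm behind it; z points along the fingers, y is the line along which they close (so a half turn about z gives the same grasp; the last joint's range is limited). The gripper opens to 85 mm and grips with 20 to 120 N. Pads are 22 mm wide; open, the fingers measure 114 mm over their backs; the gripper's body (76 mm by 85 mm) begins 54 mm behind the grasp point. The pads swing forward as they close: fully open they stand 13 mm farther back than shut.
Start: joints at [-1.145, 0.241, 0.005, 1.335, 0, 1.571], TCP at [0.207, -0.455, 0.231] pointing down, gripper open.
Joint ranges: [-2.72, 2.72], [-1.05, 1.87], [-1.09, 1.28], [-1.99, 2.15], [-1.42, 1.44], [-3.14, 3.14]. Speed limits (rad/s): [2.79, 2.79, 3.14, 3.14, 3.14, 3.14].

### API

Orientations are given as a unit quaternion [x, y, z, w].
In Python, from workcell import bot, vision, workorder, boxes_of gives the robot as it stands.
- The arm moves only by the tool send_rows, never from a script. Its argument "motion" is text: rows parted by semicolons, each of 5 numbers parted by spaces: the closure, from -1 (fully open) to 1 (shut), so that 0 is half open, then the shift along the tool's x, y, z in cm, then the turn about the tool's z in rad. In form: claw x y z twist; .... A call has 1 to 5 rows; each row is the pose to reach, as a shift and turn from the pose commanded when the call began, along the tool's axes at that moment; what a row does not reach only later rows make up. A row lasts 1/10 s, in which the tool goes at most 50 mm and 8.59 degrees, less where a joint would pass 70% of its speed; a pose out of reach is approached as far as the arm can. A call with a gripper value outside its range is refused whole. The fingers move at their own pace and stop on an object; the grip force is fixed at half the most. Time passes only in rows, so rows that repeat a pose let the fingers close. It gives the time, the measured TCP pose, the force, the opening and the grip force at its end, in the units of the state.
- bot.get_obs(): the state, without advancing time (a new reading comes with each control period).
- vision.camera(name): name is "scene" or "top" or "wrist"; returns the picture (384x512x3 uint8, red, green, blue); there is no depth.
- vision.camera_model(name): a dict with "fov_y" (degrees; the focal length in pixels is half the picture's height over the tangent of half this angle, whatever the lens; pixels are square), "cx", "cy" (the principal point, pixels), "world_from_camera" (4x4, takes a point from camera to world coordinates); the wrist camera has in their place "hand_eye" (4x4, takes a point from camera to tool coordinates, whose origin is the TCP and whose axes are the flange's). Camera axes: x right, y down, z forward; pixel columns grow to the right and rows downward; lengths in m; the calibration is good to about 2 mm. The wrist camera is an equidistant fisheye: a pixel r from the principal point sees the ray r / f radians off the axis. A picture is of the moment at which its call begins: read the wrist's pose just before it. camera_model takes no time and is no camera call.
- workorder.job_done(): hands the job in; it is judged then, once.
Trained networks look in the newest picture that a camera, given by its name, has taken for a name from the list of things; names that differ only in an ending like _2 or _b are one class to them, and where a whole thing is asked for, a point or a joint stands for the part that bears it (a point fixed in the world has none). Each returns a list of dicts, best first, with "conf" (0 to 1); they miss things now and then, are a little off and sometimes report something else, mostly with a low value. They report only what shows in the picture. A call takes as long as a camera call. They do not tell look-alikes from the thing itself.
- boxes_of(camera, target): "rect" ([centre column, centre row, width, height] in pixels, round what is visible of it).
The state is a dict: "clock": time; "joint_pos": joint angles; "joint_vel": joint speeds; "tau": joint torques, N m; "eef_pos": TCP position; "tool_rot": TCP orientation; "ft_force": force on the tool from outside, world axes, zero at the start; "ft_torque": the same for the moment, N m; "grip_width": finger opening in m; "grasp_force": force on a finger pad.
Only numpy, scipy, OpenCV 4.12 (cv2) and the standard library are available. Lean on these libraries where they do the work, as an engineer would, in place of code of your own. Each camera call takes 0.05 s, during which the arm holds its last target. There are 200 camera calls.

### The job

Set the pewter drag adjuster dial: twist it clockwise until its white pointer line is past the red top mark, so that the drag washers seat, then bring it back down to the green mark and let go. Leave the black timer dial next to it as it is.

Things in the scene. Friction and masses are not known exactly. Their poses are not given: they have to be found in the camera images.
- drag_dial (a joint): Turn of the pewter-grey drag adjuster dial, rad, growing clockwise seen from above. 0 is the low stop, the GREEN mark (the setting) is at 0.60, the RED top mark at 1.10, the high stop at 1.45. It starts at 0 to 0.15. Friction about 0.06 N m, no spring: it stays where it is left.
- drag_dial_grip (a point): On the pewter dial's vertical turning axis, 61 mm above the bench. Axes turn with the dial: x along the grip bar to its pointing nose (white line on top), z up. A 54 mm disc (top at 39 mm) carries the upright bar, 50 long, 14 wide, top at 67 mm; the nose ends 36 mm from the axis. Grip the bar's long sides from above at this point.
- drag_jig: Fixed blue-grey base of the pewter dial, 120 x 120 x 28 mm, with a cream round face 112 mm across (top at 31 mm) bearing the green and red marks, 17 x 8 mm, outside the dial. Origin under its centre, on the dial's axis, at bench height; z up. The nose points 0.65 rad minus the joint value, counted anticlockwise from this x axis.
- timer_dial_tip (a point): Nose tip of the look-alike BLACK soak timer dial, 67 mm above the bench, 35 mm from that dial's axis. Its blue-grey base is the same size but has a blue and a black mark. Not to be turned. Which dial stands left or right varies.
Things that resemble listed ones, but are neither listed nor needed, are in the scene too. What is shaped like the drag_jig but orange is not meant.

How it is judged:
On the way:
1. the pewter dial's pointer is past the red top mark (value of joint drag_dial above 1.1 rad), for 0.1 s.
At the end, for the whole second after the job is handed in: After having been past the red mark (over 1.10 rad), the pewter dial rests at the green mark (0.60 rad, within 0.20 rad or about 11 degrees), and the black dial's tip is within 9 mm of where it began (value of joint drag_dial between 0.4 and 0.8 rad and velocity of joint drag_dial between -0.05 and 0.05 rad/s and distance of timer_dial_tip from where it was at the start of the episode below 0.009 m); the robot touches nothing.
It fails at once if the black timer dial is turned (its tip moves more than 9 mm) (distance of timer_dial_tip from where it was at the start of the episode above 0.009 m).
It also fails if it takes over 37 s, if anything falls off the work surface, if the arm or the gripper's body presses on something with over 40 N, if the wrist force passes 120 N, or if a joint passes its speed limit or range.

## Working session

There is one attempt and no reset: what is moved stays moved. The work goes in short steps, Python scripts to look and compute and a tool call to move; the robot and the scene stay as the last step left them, time stands still between calls to the robot, and variables do not carry over. Pictures are saved under pics/ and viewed, at most 10 in all, crops included, and the job is handed in when it is done.

Besides the shell and the picture viewer there is one more tool, called after ">>>" by a JSON object that holds its "fn" and its "kwargs". send_rows: Moves the arm, as the interface text tells. Its arguments: {"type":"object","properties":{"motion":{"type":"string"}},"required":["motion"]}

```bash
mkdir -p pics; cat > h.py <<'E'
import numpy as np, cv2
from workcell import bot, vision, workorder, boxes_of
def ray(name,u,v):
    m=vision.camera_model(name);f=192/np.tan(np.radians(m["fov_y"])/2)
    T=np.array(m["world_from_camera"]);d=T[:3,:3]@np.array([(u-m["cx"])/f,(v-m["cy"])/f,1]);return T[:3,3],d
def at(name,u,v,z):
    o,d=ray(name,u,v);return o+d*(z-o[2])/d[2]
E
python3 - <<'E'
from h import *
ims=[]
for c in("scene","top"):
    im=vision.camera(c);cv2.imwrite(f"pics/{c}1.png",im[:,:,::-1])
    for t in("drag_dial","drag_jig","timer_dial_tip"):
        for b in boxes_of(c,t)[:5]:
            r=b["rect"];print(c,t,np.round(r,1),round(b["conf"],2),at(c,r[0],r[1],.03).round(3))
    ims.append(im)
cv2.imwrite("pics/both.png",cv2.resize(np.hstack(ims),(800,300))[:,:,::-1])
o=bot.get_obs();print(o["clock"],o["tool_rot"],o["grip_width"])
E
```

```text
scene drag_dial [229.9 171.7  24.4  19.6] 0.76 [ 0.291 -0.169  0.03 ]
scene drag_dial [208.1 211.2  31.3  23.3] 0.73 [ 0.484 -0.209  0.03 ]
scene drag_dial [127.6 226.8  25.8  26.6] 0.63 [ 0.552 -0.387  0.03 ]
scene drag_jig [125.4 236.2  58.3  46.5] 0.94 [ 0.586 -0.383  0.03 ]
scene drag_jig [230.2 181.1  49.3  31.1] 0.7 [ 0.341 -0.165  0.03 ]
scene drag_jig [208.6 221.4  54.2  40.2] 0.57 [ 0.525 -0.204  0.03 ]
scene timer_dial_tip [367.8 227.7  26.   20.3] 0.58 [0.536 0.171 0.03 ]
top drag_dial [295.2 255.9  23.2  20.2] 0.93 [ 0.321 -0.171  0.03 ]
top drag_dial [383.9 154.6  22.4  26.8] 0.92 [ 0.569 -0.393  0.03 ]
top drag_dial [305.3 179.4  23.2  24. ] 0.75 [ 0.505 -0.198  0.03 ]
top drag_jig [295.5 255.1  51.7  51.6] 0.97 [ 0.323 -0.172  0.03 ]
top drag_jig [380.1 157.5  60.9  53.4] 0.88 [ 0.562 -0.384  0.03 ]
top drag_jig [310.1 179.6  51.   49.4] 0.8 [ 0.505 -0.21   0.03 ]
top timer_dial_tip [159.3 157.1  26.5  31.5] 0.67 [0.559 0.161 0.03 ]
0.4 [ 9.77423090e-01  2.11291469e-01 -2.08720725e-05 -1.32691357e-04] 0.08557489412190059
```

View pics/top1.png

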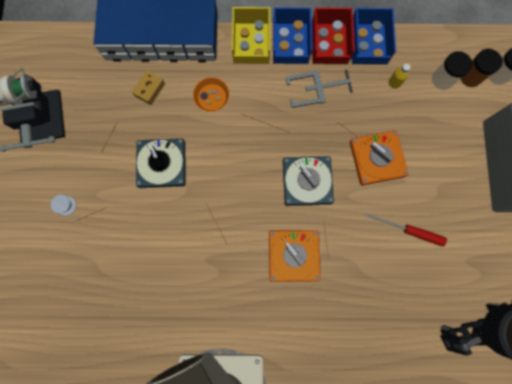

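View pics/scene1.png

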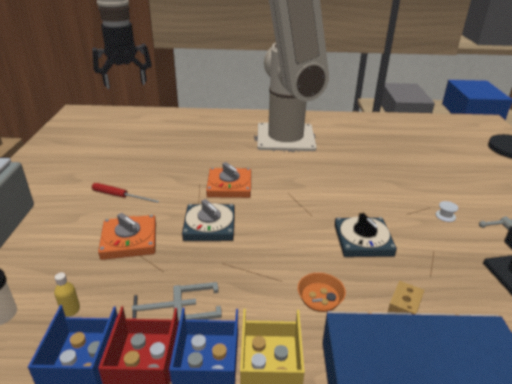

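Three grey-dial candidates in the top image: orange bases at (295,255) and (380,157), and a blue-grey base at (308,180). The third fits, since the jig is blue-grey with green and red marks. The black timer is at (160,162). I'll enlarge to confirm.

```bash
python3 - <<'E'
from h import *
im=cv2.imread("pics/top1.png");s=cv2.imread("pics/scene1.png")
a=cv2.resize(im[145:215,273:343],(560,560),interpolation=cv2.INTER_CUBIC);cv2.imwrite("pics/crop.png",a)
hsv=cv2.cvtColor(im,cv2.COLOR_BGR2HSV).astype(int)
R=np.zeros(im.shape[:2],bool);R[145:215,273:343]=1
R[:,337:]=0
h,sa,v=hsv[...,0],hsv[...,1],hsv[...,2]
def c(m,z,n):
    ys,xs=np.nonzero(m&R);print(n,len(xs),xs.mean(),ys.mean(),at("top",xs.mean(),ys.mean(),z).round(4))
c((h>40)&(h<85)&(sa>70),.031,"green")
c(((h<6)|(h>172))&(sa>110),.031,"red")
# base: dark/bluish
base=((h>90)&(h<125)&(sa>50)&(v<150)&R).astype(np.uint8)
pts=cv2.findNonZero(base);r=cv2.minAreaRect(pts);print("base",r,at("top",*r[0],.028))
# cream face hull
cr=((h>12)&(h<40)&(sa<70)&(v>185)&R).astype(np.uint8)
n,l,st,_=cv2.connectedComponentsWithStats(cr);k=1+st[1:,4].argmax()
e=cv2.fitEllipse(cv2.convexHull(cv2.findNonZero((l==k).astype(np.uint8))));print("face",e,at("top",*e[0],.031))
E
```

```text
green 19 306.0 160.31578947368422 [ 0.5529 -0.2002  0.031 ]
red 18 315.5 162.0 [ 0.5488 -0.2236  0.031 ]
base ((307.4793395996094, 180.46234130859375), (46.00444793701172, 46.27347946166992), 87.79740142822266) [ 0.50289634 -0.20338165  0.028     ]
face ((322.3822326660156, 173.6878204345703), (10.725214004516602, 19.04736328125), 154.8795166015625) [ 0.5194479  -0.23976458  0.031     ]
```

View pics/crop.png

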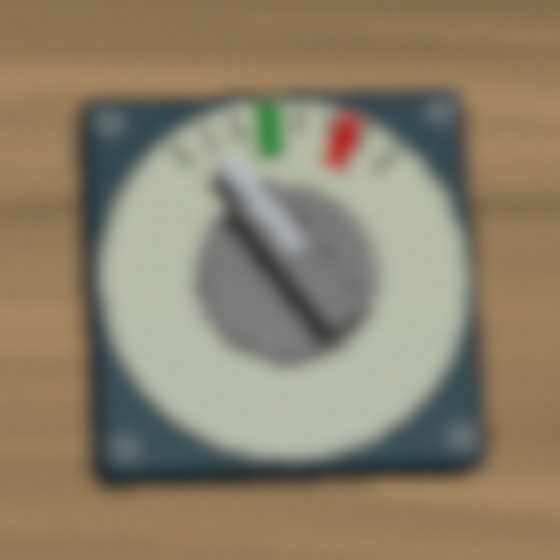

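The crop confirms the blue-grey base with green (306,160) and red (315,162) marks, and a pewter bar with its white nose at upper left. The dial axis is at about (0.505, -0.205), and the nose points at a world angle of about 0.68 rad.

>>> {"fn": "send_rows", "kwargs": {"motion": "-1 4 -1 1 -0.05; -1 8 -2 2 -0.1; -1 12 -3 3 -0.15; -1 16 -4 4 -0.2; -1 20 -5 5 -0.25"}}

```text
clock: 0.9
eef_pos: [0.3692, -0.3262, 0.1811]
tool_rot: [0.943, 0.332, 0.0, 0.0]
ft_force: [0.4, -0.5, 0.1]
grip_width: 0.0852
grasp_force: 0.0
```

```bash
cat > st.py <<'E'
from h import *
import sys
from scipy.spatial.transform import Rotation as Ro
# print tool-axis shift to target xyz, yaw
def plan(x,y,z,yaw):
    o=bot.get_obs();R=Ro.from_quat(o["tool_rot"]).as_matrix()
    d=R.T@(np.array([x,y,z])-o["eef_pos"]);c=np.arctan2(R[1,0],R[0,0])
    print("t",round(o["clock"],2),"pos",np.round(o["eef_pos"],4),"yaw",round(c,3),"shift cm",np.round(d*100,2),"twist",round(c-yaw,3),"w",round(o["grip_width"],4),"gf",o["grasp_force"],"F",np.round(o["ft_force"],1),np.round(o["ft_torque"],2),"q",np.round(o["joint_pos"],2))
if __name__=="__main__": plan(*map(float,sys.argv[1:5]))
E
python3 -c "
from h import *
print(at('top',308.06,179.5,.031))"
python3 st.py .505 -.205 .13 .68
```

```text
[ 0.50467588 -0.20446145  0.031     ]
t 0.9 pos [ 0.3692 -0.3262  0.1811] yaw 0.678 shift cm [18.18 -0.93  5.11] twist -0.002 w 0.0852 gf 0.0 F [ 0.4 -0.5  0.1] [-0.04 -0.01  0.04] q [-0.72  0.25 -0.11  1.21 -0.    1.74]
```

>>> {"fn": "send_rows", "kwargs": {"motion": "-1 4 0 1 -0.15; -1 8 0 2 -0.3; -1 12 -0.5 3 -0.45; -1 16 -0.9 4 -0.6; -1 18.2 -0.9 5 -0.75"}}

```text
clock: 1.4
eef_pos: [0.5063, -0.204, 0.1309]
tool_rot: [0.753, 0.657, 0.0, 0.0]
ft_force: [-0.4, -0.5, -1.0]
grip_width: 0.0857
grasp_force: 0.0
```

>>> {"fn": "send_rows", "kwargs": {"motion": "-1 0 0 0 -0.15; -1 0 0 0 -0.3; -1 0 0 0 -0.45; -1 0 0 0 -0.6; -1 0 0 0 -0.75"}}

```text
clock: 1.9
eef_pos: [0.5044, -0.2062, 0.1312]
tool_rot: [0.462, 0.887, -0.0, -0.0]
ft_force: [0.1, -0.4, -0.8]
grip_width: 0.0853
grasp_force: 0.0
```

>>> {"fn": "send_rows", "kwargs": {"motion": "-1 0 0 0 -0.15; -1 0 0 0 -0.3; -1 0 0 0 -0.45; -1 0 0 0 -0.6; -1 0 0 0 -0.75"}}

```text
clock: 2.4
eef_pos: [0.5044, -0.2063, 0.1312]
tool_rot: [0.105, 0.995, 0.0, -0.0]
ft_force: [-0.1, -0.0, -0.3]
grip_width: 0.0854
grasp_force: 0.0
```

>>> {"fn": "send_rows", "kwargs": {"motion": "-1 0 0 0 -0.15; -1 0 0 0 -0.3; -1 0 0 0 -0.45; -1 0 0 0 -0.6; -1 0 0 0 -0.75"}}

```text
clock: 2.9
eef_pos: [0.5044, -0.2064, 0.1313]
tool_rot: [-0.267, 0.964, 0.0, -0.0]
ft_force: [-0.3, -0.6, -0.8]
grip_width: 0.0854
grasp_force: 0.0
```

>>> {"fn": "send_rows", "kwargs": {"motion": "-1 0 0 0 -0.14; -1 0 0 0 -0.14"}}

```text
clock: 3.1
eef_pos: [0.5044, -0.2063, 0.1313]
tool_rot: [-0.331, 0.944, 0.0, -0.0]
ft_force: [-0.1, -0.1, 0.8]
grip_width: 0.0851
grasp_force: 0.0
```

```bash
python3 st.py .505 -.205 .044 -2.46
python3 - <<'E'
from h import *
from scipy.spatial.transform import Rotation as Ro
o=bot.get_obs();im=vision.camera("wrist");m=vision.camera_model("wrist")
T=np.eye(4);T[:3,:3]=Ro.from_quat(o["tool_rot"]).as_matrix();T[:3,3]=o["eef_pos"];W=T@np.array(m["hand_eye"])
f=192/np.tan(np.radians(m["fov_y"])/2)
def proj(p):
    q=np.linalg.inv(W)@np.r_[p,1];th=np.arctan2(np.hypot(q[0],q[1]),q[2]);a=np.arctan2(q[1],q[0]);return m["cx"]+f*th*np.cos(a),m["cy"]+f*th*np.sin(a)
big=cv2.resize(im[:,:,::-1],(768,576),interpolation=cv2.INTER_CUBIC)
th=.68
for r,c in((-.025,(0,0,255)),(0,(0,255,255)),(.036,(0,255,0))):
    p=proj([.505+r*np.cos(th),-.2047+r*np.sin(th),.067]);print(p);cv2.circle(big,(int(p[0]*1.5+.25),int(p[1]*1.5+.25)),3,c,1)
for a in np.arange(0,6.28,.2):
    p=proj([.505+.056*np.cos(a),-.2047+.056*np.sin(a),.031]);cv2.circle(big,(int(p[0]*1.5),int(p[1]*1.5)),1,(255,0,255),-1)
cv2.imwrite("pics/w1.png",big)
E
```

```text
t 3.1 pos [ 0.5044 -0.2063  0.1313] yaw -2.468 shift cm [-0.13  0.07  8.73] twist -0.008 w 0.0851 gf 0.0 F [-0.1 -0.1  0.8] [-0.06  0.   -0.03] q [-0.39  0.39 -0.05  1.13 -0.   -1.06]
(np.float64(257.60752198504787), np.float64(180.16085753447834))
(np.float64(257.7611170519789), np.float64(212.05891071594704))
(np.float64(257.9430142469964), np.float64(253.41621932269547))
```

View pics/w1.png

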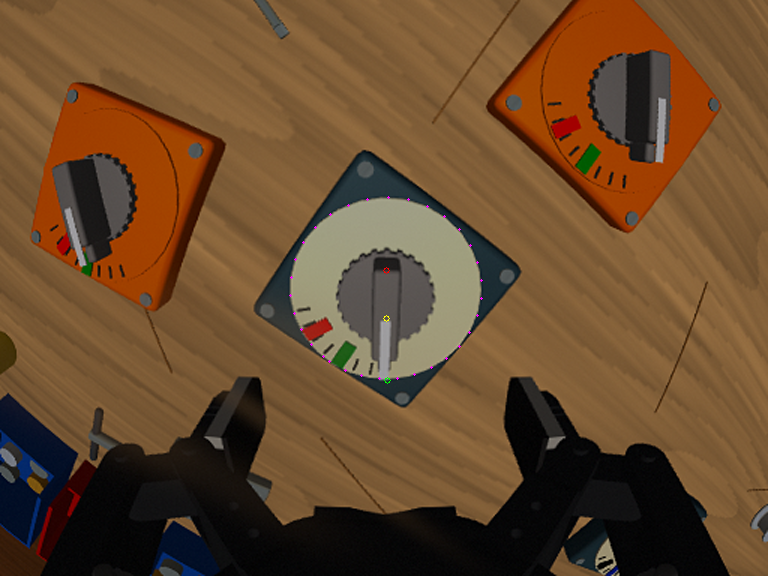

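The wrist view shows the projected face circle lying on the cream face. The bar runs from (386,260) to (386,380), in line with my axis and between the fingers. I'll descend and grip.

>>> {"fn": "send_rows", "kwargs": {"motion": "-1 -0.1 0 3 0; -1 -0.1 0 5.5 0; -1 -0.1 0 7.5 0; -1 -0.1 0 8.6 0; -1 -0.1 0 8.6 0"}}

```text
clock: 3.65
eef_pos: [0.5039, -0.2052, 0.0437]
tool_rot: [-0.33, 0.944, 0.001, -0.001]
ft_force: [-0.0, -0.1, 0.3]
grip_width: 0.0854
grasp_force: 0.0
```

>>> {"fn": "send_rows", "kwargs": {"motion": "0 0 0 0 0; 0.5 0 0 0 0; 1 0 0 0 0; 1 0 0 0 0; 1 0 0 0 0"}}

```text
clock: 4.15
eef_pos: [0.5051, -0.2054, 0.0459]
tool_rot: [-0.331, 0.944, 0.0, 0.0]
ft_force: [-4.8, 2.7, 26.0]
grip_width: 0.0128
grasp_force: 58.2
```

>>> {"fn": "send_rows", "kwargs": {"motion": "1 0 0 0 0; 1 0 0 0 0; 1 0 0 0 0; 1 0 0 0 0; 1 0 0 0 0"}}

```text
clock: 4.65
eef_pos: [0.5051, -0.2054, 0.0461]
tool_rot: [-0.331, 0.944, 0.0, 0.0]
ft_force: [-1.8, 1.5, 4.8]
grip_width: 0.0125
grasp_force: 59.4
```

```bash
python3 st.py .505 -.205 .044 -2.46
```

```text
t 4.65 pos [ 0.5051 -0.2054  0.0461] yaw -2.467 shift cm [-0.02  0.04  0.21] twist -0.007 w 0.0125 gf 59.40064787864685 F [-1.8  1.5  4.8] [ 0.33  0.41 -0.04] q [-0.39  0.48 -0.16  0.93  0.   -1.06]
```

Gripped at about joint value 0.03. Next I twist clockwise by 1.25.

>>> {"fn": "send_rows", "kwargs": {"motion": "1 0 0 0 0.1; 1 0 0 0 0.2; 1 0 0 0 0.3; 1 0 0 0 0.4; 1 0 0 0 0.5"}}

```text
clock: 5.15
eef_pos: [0.5052, -0.2056, 0.0461]
tool_rot: [-0.085, 0.996, -0.0, 0.0]
ft_force: [-1.8, 1.3, 5.2]
grip_width: 0.0128
grasp_force: 59.3
```

>>> {"fn": "send_rows", "kwargs": {"motion": "1 0 0 0 0.1; 1 0 0 0 0.2; 1 0 0 0 0.3; 1 0 0 0 0.4; 1 0 0 0 0.5"}}

```text
clock: 5.65
eef_pos: [0.5051, -0.2058, 0.0461]
tool_rot: [0.164, 0.986, -0.0, 0.0]
ft_force: [-2.9, 0.8, 5.5]
grip_width: 0.0125
grasp_force: 59.3
```

>>> {"fn": "send_rows", "kwargs": {"motion": "1 0 0 0 0.1; 1 0 0 0 0.2; 1 0 0 0 0.25; 1 0 0 0 0.25; 1 0 0 0 0.25"}}

```text
clock: 6.15
eef_pos: [0.5051, -0.2059, 0.0461]
tool_rot: [0.284, 0.959, -0.0, 0.0]
ft_force: [-2.1, 0.5, 5.0]
grip_width: 0.0128
grasp_force: 59.4
```

```bash
python3 st.py .505 -.205 .044 2.5
python3 - <<'E'
from h import *
im=vision.camera("wrist");cv2.imwrite("pics/w2.png",im[:,:,::-1])
E
```

```text
t 6.15 pos [ 0.5051 -0.2059  0.0461] yaw 2.565 shift cm [0.06 0.07 0.21] twist 0.065 w 0.0128 gf 59.392810463905334 F [-2.1  0.5  5. ] [ 0.1   0.38 -0.03] q [-0.39  0.48 -0.16  0.93 -0.    0.19]
```

View pics/w2.png

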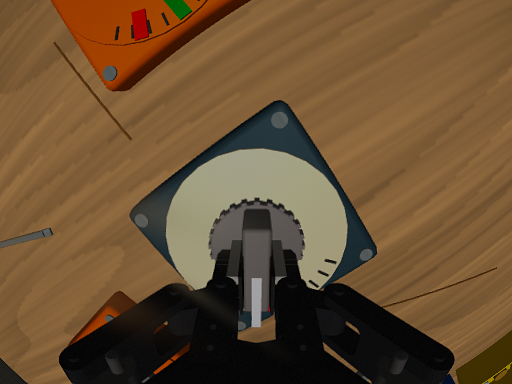

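The wrist view shows the dial turned with the gripper (nose at (256,320)), at about 1.27 rad, past red. I'll bring it back by 0.67 and release.

>>> {"fn": "send_rows", "kwargs": {"motion": "1 0 0 0 -0.1; 1 0 0 0 -0.2; 1 0 0 0 -0.3; 1 0 0 0 -0.4; 1 0 0 0 -0.5"}}

```text
clock: 6.7
eef_pos: [0.5052, -0.2057, 0.0461]
tool_rot: [0.036, 0.999, -0.0, 0.0]
ft_force: [-1.8, 1.1, 5.4]
grip_width: 0.0128
grasp_force: 59.5
```

>>> {"fn": "send_rows", "kwargs": {"motion": "1 0 0 0 -0.1; 1 0 0 0 -0.17; 1 0 0 0 -0.17; 1 0 0 0 -0.17; 1 0 0 0 -0.17"}}

```text
clock: 7.2
eef_pos: [0.5052, -0.2057, 0.0461]
tool_rot: [-0.047, 0.999, -0.0, 0.0]
ft_force: [-1.7, 0.6, 4.9]
grip_width: 0.0128
grasp_force: 59.4
```

>>> {"fn": "send_rows", "kwargs": {"motion": "0.5 0 0 0 0; 0 0 0 0 0; -0.5 0 0 0 0; -1 0 0 0 0; -1 0 0 0 0"}}

```text
clock: 7.7
eef_pos: [0.5051, -0.2057, 0.0452]
tool_rot: [-0.047, 0.999, 0.0, -0.0]
ft_force: [0.3, -0.9, -0.1]
grip_width: 0.078
grasp_force: 0.0
```

>>> {"fn": "send_rows", "kwargs": {"motion": "-1 0 0 0 0; -1 0 0 0 0; -1 0 0 -3 0; -1 0 0 -6 0; -1 0 0 -9 0"}}

```text
clock: 8.2
eef_pos: [0.5048, -0.2056, 0.136]
tool_rot: [-0.047, 0.999, 0.0, -0.0]
ft_force: [1.3, -0.6, -0.4]
grip_width: 0.0856
grasp_force: 0.0
```

```bash
python3 st.py .505 -.205 .044 2.5
python3 - <<'E'
from h import *
im=vision.camera("wrist");cv2.imwrite("pics/w3.png",im[:,:,::-1])
E
```

```text
t 8.2 pos [ 0.5048 -0.2056  0.136 ] yaw -3.047 shift cm [-0.03  0.05  9.2 ] twist -5.547 w 0.0856 gf 0.0 F [ 1.3 -0.6 -0.4] [ 0.03 -0.03 -0.03] q [-0.39  0.39 -0.04  1.14 -0.   -0.48]
```

View pics/w3.png

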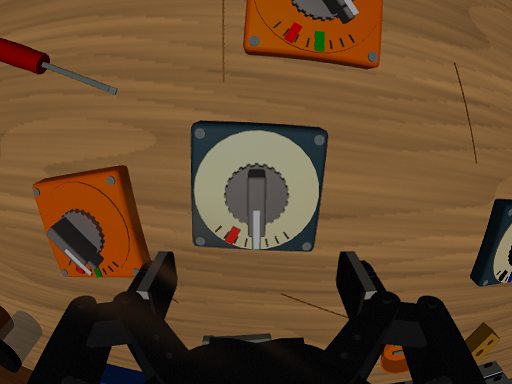

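The nose at (256,248) covers the green mark, and red shows at (232,236). The gripper is clear, so I'll hand in.

```bash
python3 -c "
from h import *
print(workorder.job_done())"
```

```text
the job is handed in; nothing more can be done
None
```

I turned the pewter drag dial past the red mark to about 1.27 rad, brought it back to the green mark (about 0.60 rad), let go with the gripper clear and handed in; I never went near the black timer dial, and the judged result wasn't shown.

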